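# Open the brush box and park its sliding lid

## Task

Open the wooden brush box: by the orange pull, lift the lid's front end over the stop lip and slide it out until about a third of it sticks out, then let go so that it rests on the lip. Take the lid again by its two long edges, slide it clear of the grooves and lay it gently (not dropped), pull upwards, flat across both blue bars of the lid rest, lengthwise between their raised ends and roughly centred. Let go of it, and leave the paint pots, bottle, tape, sponge pads and loose brush where they are.

Things in the scene. Friction and masses are not known exactly. Their poses are not given: they have to be found in the camera images.
- brush_box: Wooden box fixed to the table, 219 long (x) x 76 wide (y), side walls 8 thick, 52 high. Origin: centre of its underside, on the table. The lid slides out over the lip at its front (own -x, roughly towards the robot). The lid lies between the walls, 2 mm play each side, underside on ledges 46 mm above the table, top flush with the walls: its edges cannot be gripped there.
- lid: Light wooden lid, 200 long (x) x 56 wide (y) x 6 thick, about 0.15 kg, axes as the box's. Origin: centre of its underside. Orange pull on top: 24 (x) x 18 (y) x 26 high, centred 80 mm towards own -x (20 mm behind the front edge), top 32 mm above the underside. Mass centre 11 mm forward of centre: slid out 60 to 80 mm it rests safely on the lip, beyond about 95 it tips off.
- lip (a point): Middle of the top of the box's front wall, the dark stop lip: 8 mm thick, 53 mm above the table, 105.5 mm from the box's centre. It stands 7 mm above the closed lid's underside and blocks its front edge.
- groove (a point): Middle of the front edge of the two dark groove roofs, at underside height, 16.5 mm behind the box centre, 59 mm above the table. Roofs cover the rear 85 mm of the lid's long edges, 13 mm above the ledges; tops 64 mm above the table. The lid's front end can be raised at most about 15 mm; the lid comes free upwards once slid out more than 86 mm.
- lid_rest: Fixed rest: grey base 110 (x) x 92 (y) x 10 mm, two blue bars along y at own x -35 and +35, 12 thick, tops 45 mm above the table; at each bar's ends a block 10 mm higher, 72 mm clear between. The lid lies along own x, either way round, on both bars. Origin: centre of its underside, on the table. Box on the robot's left: rest on the right, or the other way about.
- pot_green: Closed green paint pot, 52 mm across, 46 high, standing between box and rest; leave alone. Origin: centre of its underside.
- pot_red: Closed red paint pot, same size; leave alone. Origin: centre of its underside.
- pot_yellow: Closed yellow paint pot, same size; leave alone. Origin: centre of its underside.
- dye_bottle: Black dye bottle with blue cap, 40 mm across, 110 high, at the left side; leave alone. Origin: centre of its underside.
- tape_roll: Roll of tape lying flat, 100 mm across, 24 high, at the right side; leave alone. Origin: centre of its underside.
- sponge_stack: White round stack of sponge pads, 80 mm across, 35 high, at the left side; leave alone. Origin: centre of its underside.
- brush: Paint brush lying flat, 190 mm long, at the right side; leave alone.

How it is judged:
By the outcome, as a careful person would: the job done as asked, in the order asked, and still so for the second after the job is handed in, with the robot touching nothing.
It also fails if it takes over 64 s, if anything falls off the work surface, if the arm or the gripper's body presses on something with over 40 N, if the wrist force passes 120 N, or if a joint passes its speed limit or range.

## Robot

A 6-joint arm with a two-finger parallel gripper is mounted at the origin on the work surface. World frame = base frame: x ahead of the robot, y to its left, z up, the work surface at z = 0. Lengths are in m, angles in degrees, forces in N, time in s.
With the tool pointing down it reaches from about 0.35 to 0.875 m from the base axis. Payload 4.2 kg.
Tool frame: the origin (TCP) lies midway between the tips of the shut fingers; the grasp point (between the pads) lies 19 mm behind it; z points along the fingers, y is the line along which they close (so a half turn about z gives the same grasp; the last joint's range is limited). The gripper opens to 87 mm and grips with 3 to 60 N. Pads are 19 mm wide; open, the fingers measure 117 mm over their backs; the gripper's body (75 mm by 190 mm) begins 51 mm behind the grasp point.
Start: joints at [82.884, 22.042, 0.453, 0, -68.411, -14.817], TCP at [0.233, 0.58, 0.223] pointing down, gripper open.
Joint ranges: [-179.83, 179.83], [-69.29, 118.12], [-61.27, 80.66], [-181.25, 117.63], [-171.15, -9.14], [-177.46, 177.46]. Speed limits (degrees/s): [159.86, 159.86, 180, 180, 180, 180].

## Interface

Orientations are given as a 3x3 rotation matrix whose columns are the frame's x, y, z axes.
In Python, from station import sense, capture, camera_params, finish_job gives the robot as it stands.
- The arm moves only by the tool drive_tool, never from a script. Its argument "rows" is a list of rows, each an object of numbers: "tx", "ty", "tz": the shift along the tool's x, y, z in cm; "ax", "ay", "az": the turn, a rotation vector about the tool's x, y, z in rad; "claw": the finger opening in cm, from 0 to 8.7. In form: [{"tx": .., "ty": .., "tz": .., "ax": .., "ay": .., "az": .., "claw": ..}, ...]. A call has 1 to 10 rows; each row shifts and turns the commanded pose from where the row before left it, along the tool's axes as they then stand; what a row does not reach is not made up. A row lasts 1/12 s, in which the tool goes at most 41.7 mm and 7.16 degrees, less where a joint would pass 70% of its speed; a pose out of reach is approached as far as the arm can. A call with a gripper value outside its range is refused whole. The fingers move at their own pace and stop on an object; the grip force is fixed at half the most. Time passes only in rows, so rows that do not move let the fingers close. It gives the time, the measured TCP pose, the force, the opening and the grip force at its end, in the units of the state.
- sense(): the state, without advancing time (a new reading comes with each control period).
- capture(name): name is "scene" or "top"; returns (picture, depth): 384x512x3 uint8, red, green, blue; 384x512 float32, m along the optical axis (not along the pixel's ray), 0 where there is no reading.
- camera_params(name): a dict with "intrinsics" (3x3 intrinsics, pixels), "k1" (the pictures are not rectified: a ray, as slopes to the right and down, at radius r is drawn at 1 + k1 r^2 times it, then the intrinsics apply), "R" (3x3) and "t" (3): a world point X has camera coordinates R X + t. Camera axes: x right, y down, z forward; pixel columns grow to the right and rows downward; lengths in m; the calibration is good to about 2 mm. A picture is of the moment at which its call begins. camera_params takes no time and is no camera call.
- finish_job(): hands the job in; it is judged then, once.
The state is a dict: "time_s": time; "joints": joint angles; "joint_velocities": joint speeds; "effort": joint torques, N m; "tcp_pos": TCP position; "ee_rot": TCP orientation; "wrist_force": force on the tool from outside, world axes, zero at the start; "moment": the same for the moment, N m; "gripper_width": opening from 0.0 (shut) to 1.0 (fully open); "gripper_force": force on a finger pad.
Only numpy, scipy, OpenCV 4.12 (cv2) and the standard library are available. Lean on these libraries where they do the work, as an engineer would, in place of code of your own. Each camera call takes 0.05 s, during which the arm holds its last target. There are 200 camera calls.

## Working session

There is one attempt and no reset: what is moved stays moved. The work goes in short steps, Python scripts to look and compute and a tool call to move; the robot and the scene stay as the last step left them, time stands still between calls to the robot, and variables do not carry over. Pictures are saved under pics/ and viewed, at most 10 in all, crops included, and the job is handed in when it is done.

Besides the shell and the picture viewer there is one more tool, called after "Request:" as name(argument=value, ...) on one line, values as JSON. drive_tool: Moves the arm, as the interface text tells. Its arguments: {"type":"object","properties":{"rows":{"type":"array"}},"required":["rows"]}

```bash
mkdir -p pics
cat > h.py <<'E'
import numpy as np, cv2
from station import sense, capture, camera_params
def cloud(name):
    im,d=capture(name); p=camera_params(name)
    K=np.array(p["intrinsics"]);R=np.array(p["R"]);t=np.array(p["t"])
    h,w=d.shape; u,v=np.meshgrid(np.arange(w),np.arange(h))
    xd=(u-K[0,2])/K[0,0]; yd=(v-K[1,2])/K[1,1]; x,y=xd.copy(),yd.copy()
    for _ in range(10):
        s=1+p["k1"]*(x*x+y*y); x=xd/s;y=yd/s
    P=np.stack([x*d,y*d,d],-1); X=(P-t)@R
    X[d==0]=np.nan
    return im,X
E
python3 - <<'E'
from h import *
a=[]
for n in("scene","top"):
    im,X=cloud(n); np.savez(n+"0.npz",im=im,X=X); a.append(im)
    p=camera_params(n); print(n,-np.array(p["R"]).T@np.array(p["t"]))
cv2.imwrite("pics/a.png",np.vstack([a[0][:,:,::-1],]) )
cv2.imwrite("pics/b.png",a[1][:,:,::-1]); s=sense();print(s["ee_rot"],s["tcp_pos"],s["wrist_force"],s["time_s"],s["gripper_width"])
E
```

```text
scene [1.42047694 0.01521338 1.07998565]
top [0.41240813 0.01340449 1.38954479]
[[ 9.27582290e-01 -3.73618375e-01 -6.36060506e-04]
 [-3.73618908e-01 -9.27580557e-01 -1.79478892e-03]
 [ 8.05687605e-05  1.90245864e-03 -9.99998187e-01]] [0.23321141 0.57928917 0.22159486] [0.12496016 0.46589019 0.15975464] 0.1 0.9980458207794132
```

View pics/a.png

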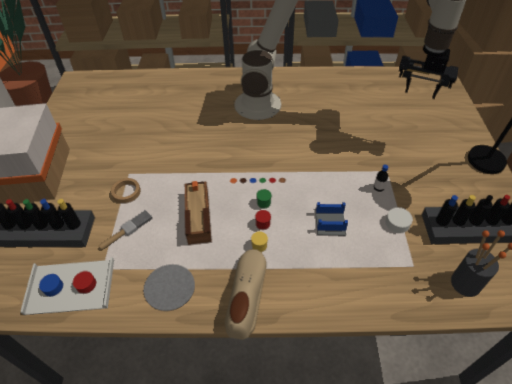

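View pics/b.png

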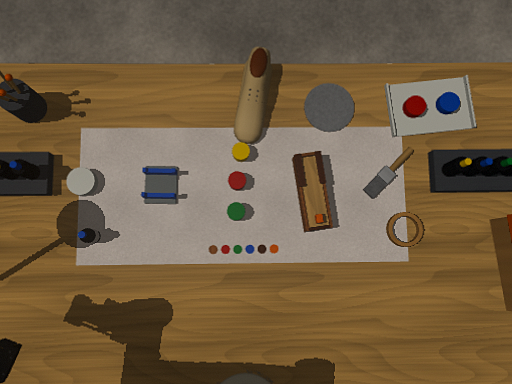

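The top view shows the robot's base at the bottom. The box is at about (315,190) with the orange pull at (320,218), the rest is at (161,185), and the pots are at (238,150–212). Next I'll fit the poses.

```bash
cat >> h.py <<'E'
def rect(P):
    (c,s,a)=cv2.minAreaRect((P[:,:2]*1000).astype(np.float32)); return np.round(c,1),np.round(s,1),round(a,2)
def crop(X,im,u0,u1,v0,v1):
    return X[v0:v1,u0:u1].reshape(-1,3), im[v0:v1,u0:u1].reshape(-1,3)
E
python3 - <<'E'
from h import *
d=np.load("top0.npz");X=d["X"];im=d["im"]
P,C=crop(X,im,280,350,140,245)
hsv=cv2.cvtColor(im,cv2.COLOR_RGB2HSV)
def cr(u0,u1,v0,v1): return X[v0:v1,u0:u1].reshape(-1,3),hsv[v0:v1,u0:u1].reshape(-1,3).astype(int)
print("table z",np.nanmedian(X[190:200,200:215,2]))
P,H=cr(285,345,142,240)
z=P[:,2]
m=(z>.035)&(z<.070);print("box",rect(P[m]),m.sum())
m=(z>.061)&(z<.070);print("roofs",rect(P[m]),m.sum(),np.median(z[m]))
m=(z>.07);print("pull",rect(P[m]),m.sum(),P[m].mean(0))
o=(H[:,1]>200)&(H[:,2]>150);print("orange",P[o].mean(0),o.sum())
m=(z>.035)&(z<.07); print("heights",np.histogram(z[m],8))
P,H=cr(130,195,155,215); z=P[:,2]
b=(H[:,0]>105)&(H[:,0]<130)&(H[:,1]>150)&(z>.03);print("blue",rect(P[b]),b.sum(),np.median(z[b]))
m=(z>.05)
print("blocks",rect(P[m]),m.sum(),z[b].max())
m=(z<.02)&(z>.006);print("base",rect(P[m]),m.sum())
for n,(u0,u1,v0,v1) in dict(y=(228,256,138,166),r=(224,252,168,194),g=(224,252,198,226)).items():
    P,H=cr(u0,u1,v0,v1);m=P[:,2]>.03;print(n,rect(P[m]),np.median(P[m,2]))
# scene view
d=np.load("scene0.npz");X=d["X"];im=d["im"];hsv=cv2.cvtColor(im,cv2.COLOR_RGB2HSV)
P,H=cr(178,220,175,250);z=P[:,2]
m=(z>.045)&(z<.07);print("S box",rect(P[m]),m.sum())
m=(z>.07);print("S pull",P[m].mean(0),m.sum())
P,H=cr(300,360,190,240);z=P[:,2]
b=(H[:,0]>105)&(H[:,0]<130)&(H[:,1]>150)&(z>.038);print("S blue",rect(P[b]),b.sum())
P,H=cr(180,210,175,195)
v=np.vstack([cv2.resize(np.load("top0.npz")["im"][140:240,120:350],(800,348),interpolation=cv2.INTER_CUBIC)]);cv2.imwrite("pics/c.png",v[:,:,::-1])
E
```

```text
table z 0.001512614925885609
box (array([ 599.1, -197.5]), array([219.2,  77.7]), 7.68) 2091
roofs (array([ 607.5, -196. ]), array([202.2,  77. ]), 7.73) 391 0.0648656124655216
pull (array([ 605.5, -190.6]), array([199.8,  65.6]), 8.3) 69 [ 0.53380691 -0.20447833  0.0771286 ]
orange [ 0.51993935 -0.2073595   0.0780552 ] 37
heights (array([ 23,  32, 138, 701, 638, 161, 227, 171]), array([0.035006  , 0.03932395, 0.0436419 , 0.04795985, 0.0522778 ,
       0.05659575, 0.06091371, 0.06523166, 0.06954961]))
blue (array([626.2, 238.7]), array([88.6, 82.1]), 88.54) 257 0.047099593448975255
blocks (array([625.9, 239.8]), array([91.1, 82.3]), 89.54) 82 0.06093964586496255
base (array([628.9, 237.2]), array([184.8, 174.1]), 88.68) 946
y (array([729.7,   0.8]), array([50., 78.]), 68.8) 0.045608529598502714
r (array([631.5,  17.1]), array([50.3, 48.9]), 43.73) 0.04644199839684705
g (array([543.2,  20.5]), array([50.2, 48.3]), 44.32) 0.04663870775207359
S box (array([ 602.3, -199. ]), array([222.2,  73.8]), 7.8) 1224
S pull [ 0.52567584 -0.21205344  0.0777266 ] 42
S blue (array([630.3, 235.5]), array([87.7, 83.7]), 87.44) 222
```

View pics/c.png

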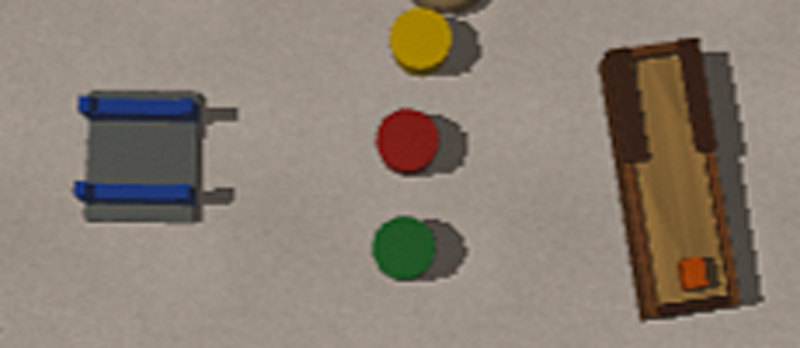

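The box centre is about (600,-198) mm at yaw 7.75°, and the rest is about (628,237) at yaw about -1.7°. The sizes and heights match the given values. Moving towards the pull.

Request:
drive_tool(rows=[{"tx": 2.34,"ty": 2.6,"tz": 0.25,"claw": 5},{"tx": 2.34,"ty": 2.6,"tz": 0.25,"claw": 5},{"tx": 2.34,"ty": 2.6,"tz": 0.25,"claw": 5},{"tx": 2.34,"ty": 2.6,"tz": 0.25,"claw": 5},{"tx": 2.34,"ty": 2.6,"tz": 0.25,"claw": 5},{"tx": 2.34,"ty": 2.6,"tz": 0.25,"claw": 5},{"tx": 2.34,"ty": 2.6,"tz": 0.25,"claw": 5},{"tx": 2.34,"ty": 2.6,"tz": 0.25,"claw": 5},{"tx": 2.34,"ty": 2.6,"tz": 0.25,"claw": 5},{"tx": 2.34,"ty": 2.6,"tz": 0.25,"claw": 5}])

```text
invalid input at $.rows[0]: expected keys tx, ty, tz, ax, ay, az, claw
```

Request:
drive_tool(rows=[{"tx": 2.34,"ty": 2.6,"tz": 0.25,"claw": 5},{"tx": 2.34,"ty": 2.6,"tz": 0.25,"claw": 5},{"tx": 2.34,"ty": 2.6,"tz": 0.25,"claw": 5},{"tx": 2.34,"ty": 2.6,"tz": 0.25,"claw": 5},{"tx": 2.34,"ty": 2.6,"tz": 0.25,"claw": 5},{"tx": 2.34,"ty": 2.6,"tz": 0.25,"claw": 5},{"tx": 2.34,"ty": 2.6,"tz": 0.25,"claw": 5},{"tx": 2.34,"ty": 2.6,"tz": 0.25,"claw": 5},{"tx": 2.34,"ty": 2.6,"tz": 0.25,"claw": 5},{"tx": 2.34,"ty": 2.6,"tz": 0.25,"claw": 5}])

```text
invalid input at $.rows[0]: expected keys tx, ty, tz, ax, ay, az, claw
```

Request:
drive_tool(rows=[{"tx": 2.34,"ty": 2.6,"tz": 0.25,"claw": 5},{"tx": 2.34,"ty": 2.6,"tz": 0.25,"claw": 5},{"tx": 2.34,"ty": 2.6,"tz": 0.25,"claw": 5},{"tx": 2.34,"ty": 2.6,"tz": 0.25,"claw": 5},{"az": -0.1036,"claw": 5},{"az": -0.1036,"claw": 5},{"az": -0.1036,"claw": 5},{"az": -0.1036,"claw": 5},{"az": -0.1036,"claw": 5},{"claw": 5}])

```text
invalid input at $.rows[0]: expected keys tx, ty, tz, ax, ay, az, claw
```

All keys are required.

Request:
drive_tool(rows=[{"tx": 2.34,"ty": 2.6,"tz": 0.25,"ax": 0,"ay": 0,"az": 0,"claw": 5},{"tx": 2.34,"ty": 2.6,"tz": 0.25,"ax": 0,"ay": 0,"az": 0,"claw": 5},{"tx": 2.34,"ty": 2.6,"tz": 0.25,"ax": 0,"ay": 0,"az": 0,"claw": 5},{"tx": 2.34,"ty": 2.6,"tz": 0.25,"ax": 0,"ay": 0,"az": 0,"claw": 5},{"tx": 2.34,"ty": 2.6,"tz": 0.25,"ax": 0,"ay": 0,"az": 0,"claw": 5},{"tx": 2.34,"ty": 2.6,"tz": 0.25,"ax": 0,"ay": 0,"az": 0,"claw": 5},{"tx": 2.34,"ty": 2.6,"tz": 0.25,"ax": 0,"ay": 0,"az": 0,"claw": 5},{"tx": 2.34,"ty": 2.6,"tz": 0.25,"ax": 0,"ay": 0,"az": 0,"claw": 5},{"tx": 2.34,"ty": 2.6,"tz": 0.25,"ax": 0,"ay": 0,"az": 0,"claw": 5},{"tx": 2.34,"ty": 2.6,"tz": 0.25,"ax": 0,"ay": 0,"az": 0,"claw": 5}])

```text
time_s: 0.93
tcp_pos: [0.3533, 0.2493, 0.1973]
ee_rot: [[0.928, -0.373, -0.0], [-0.373, -0.928, -0.0], [-0.0, 0.0, -1.0]]
wrist_force: [0.7, -0.4, 0.2]
gripper_width: 0.577
gripper_force: 0.0
```

Request:
drive_tool(rows=[{"tx": 2.34,"ty": 2.6,"tz": 0.25,"ax": 0,"ay": 0,"az": 0,"claw": 5},{"tx": 2.34,"ty": 2.6,"tz": 0.25,"ax": 0,"ay": 0,"az": 0,"claw": 5},{"tx": 2.34,"ty": 2.6,"tz": 0.25,"ax": 0,"ay": 0,"az": 0,"claw": 5},{"tx": 2.34,"ty": 2.6,"tz": 0.25,"ax": 0,"ay": 0,"az": 0,"claw": 5},{"tx": 2.34,"ty": 2.6,"tz": 0.25,"ax": 0,"ay": 0,"az": 0,"claw": 5},{"tx": 2.34,"ty": 2.6,"tz": 0.25,"ax": 0,"ay": 0,"az": 0,"claw": 5},{"tx": 2.34,"ty": 2.6,"tz": 0.25,"ax": 0,"ay": 0,"az": 0,"claw": 5},{"tx": 2.34,"ty": 2.6,"tz": 0.25,"ax": 0,"ay": 0,"az": 0,"claw": 5},{"tx": 2.34,"ty": 2.6,"tz": 0.25,"ax": 0,"ay": 0,"az": 0,"claw": 5},{"tx": 2.34,"ty": 2.6,"tz": 0.25,"ax": 0,"ay": 0,"az": 0,"claw": 5}])

```text
time_s: 1.77
tcp_pos: [0.4733, -0.0792, 0.1722]
ee_rot: [[0.928, -0.374, -0.0], [-0.374, -0.928, 0.0], [-0.0, 0.0, -1.0]]
wrist_force: [0.3, 1.1, 1.2]
gripper_width: 0.572
gripper_force: 0.0
```

Request:
drive_tool(rows=[{"tx": 2.34,"ty": 2.6,"tz": 0.25,"ax": 0,"ay": 0,"az": 0,"claw": 5},{"tx": 2.34,"ty": 2.6,"tz": 0.25,"ax": 0,"ay": 0,"az": 0,"claw": 5},{"tx": 2.34,"ty": 2.6,"tz": 0.25,"ax": 0,"ay": 0,"az": 0,"claw": 5},{"tx": 2.34,"ty": 2.6,"tz": 0.25,"ax": 0,"ay": 0,"az": 0,"claw": 5},{"tx": 0,"ty": 0,"tz": 0,"ax": 0,"ay": 0,"az": -0.1036,"claw": 5},{"tx": 0,"ty": 0,"tz": 0,"ax": 0,"ay": 0,"az": -0.1036,"claw": 5},{"tx": 0,"ty": 0,"tz": 0,"ax": 0,"ay": 0,"az": -0.1036,"claw": 5},{"tx": 0,"ty": 0,"tz": 0,"ax": 0,"ay": 0,"az": -0.1036,"claw": 5},{"tx": 0,"ty": 0,"tz": 0,"ax": 0,"ay": 0,"az": -0.1036,"claw": 5},{"tx": 0,"ty": 0,"tz": 0,"ax": 0,"ay": 0,"az": 0,"claw": 5}])

```text
time_s: 2.6
tcp_pos: [0.5209, -0.2089, 0.162]
ee_rot: [[0.991, 0.136, -0.001], [0.136, -0.991, 0.0], [-0.001, -0.0, -1.0]]
wrist_force: [0.3, 0.3, -0.8]
gripper_width: 0.576
gripper_force: 0.0
```

Request:
drive_tool(rows=[{"tx": 0,"ty": 0,"tz": 2,"ax": 0,"ay": 0,"az": 0,"claw": 5},{"tx": 0,"ty": 0,"tz": 2,"ax": 0,"ay": 0,"az": 0,"claw": 5},{"tx": 0,"ty": 0,"tz": 2,"ax": 0,"ay": 0,"az": 0,"claw": 5},{"tx": 0,"ty": 0,"tz": 2,"ax": 0,"ay": 0,"az": 0,"claw": 5},{"tx": 0,"ty": 0,"tz": 1,"ax": 0,"ay": 0,"az": 0,"claw": 5},{"tx": 0,"ty": 0,"tz": 1,"ax": 0,"ay": 0,"az": 0,"claw": 5},{"tx": 0,"ty": 0,"tz": 0.5,"ax": 0,"ay": 0,"az": 0,"claw": 5},{"tx": 0,"ty": 0,"tz": 0,"ax": 0,"ay": 0,"az": 0,"claw": 5}])

```text
time_s: 3.27
tcp_pos: [0.521, -0.2088, 0.0568]
ee_rot: [[0.991, 0.134, -0.002], [0.134, -0.991, 0.0], [-0.002, -0.0, -1.0]]
wrist_force: [0.5, -0.4, -0.0]
gripper_width: 0.572
gripper_force: 0.0
```

Request:
drive_tool(rows=[{"tx": 0,"ty": 0,"tz": 0,"ax": 0,"ay": 0,"az": 0,"claw": 3},{"tx": 0,"ty": 0,"tz": 0,"ax": 0,"ay": 0,"az": 0,"claw": 2.4},{"tx": 0,"ty": 0,"tz": 0,"ax": 0,"ay": 0,"az": 0,"claw": 2.2},{"tx": 0,"ty": 0,"tz": 0,"ax": 0,"ay": 0,"az": 0,"claw": 1},{"tx": 0,"ty": 0,"tz": 0,"ax": 0,"ay": 0,"az": 0,"claw": 1},{"tx": 0,"ty": 0,"tz": 0,"ax": 0,"ay": 0,"az": 0,"claw": 1},{"tx": 0,"ty": 0,"tz": 0,"ax": 0,"ay": 0,"az": 0,"claw": 1}])

```text
time_s: 3.85
tcp_pos: [0.5215, -0.2089, 0.058]
ee_rot: [[0.991, 0.135, 0.001], [0.135, -0.991, -0.0], [0.001, 0.0, -1.0]]
wrist_force: [-0.1, 1.0, 2.5]
gripper_width: 0.205
gripper_force: 30.0
```

Request:
drive_tool(rows=[{"tx": 0,"ty": 0,"tz": -0.2,"ax": 0,"ay": -0.011,"az": 0,"claw": 1},{"tx": 0,"ty": 0,"tz": -0.2,"ax": 0,"ay": -0.011,"az": 0,"claw": 1},{"tx": 0,"ty": 0,"tz": -0.2,"ax": 0,"ay": -0.011,"az": 0,"claw": 1},{"tx": 0,"ty": 0,"tz": -0.2,"ax": 0,"ay": -0.011,"az": 0,"claw": 1},{"tx": 0,"ty": 0,"tz": -0.2,"ax": 0,"ay": -0.011,"az": 0,"claw": 1},{"tx": 0,"ty": 0,"tz": 0,"ax": 0,"ay": 0,"az": 0,"claw": 1},{"tx": 0,"ty": 0,"tz": 0,"ax": 0,"ay": 0,"az": 0,"claw": 1}])

```text
time_s: 4.43
tcp_pos: [0.5218, -0.2088, 0.0675]
ee_rot: [[0.989, 0.135, -0.054], [0.135, -0.991, -0.007], [-0.055, 0.0, -0.999]]
wrist_force: [0.0, -0.5, -0.2]
gripper_width: 0.203
gripper_force: 30.0
```

Request:
drive_tool(rows=[{"tx": -0.3,"ty": 0,"tz": 0.01,"ax": 0,"ay": 0,"az": 0,"claw": 1},{"tx": -0.6,"ty": 0,"tz": 0.02,"ax": 0,"ay": 0,"az": 0,"claw": 1},{"tx": -0.6,"ty": 0,"tz": 0.02,"ax": 0,"ay": 0,"az": 0,"claw": 1}])

```text
time_s: 4.68
tcp_pos: [0.5059, -0.2108, 0.0677]
ee_rot: [[0.989, 0.135, -0.055], [0.134, -0.991, -0.007], [-0.055, -0.0, -0.998]]
wrist_force: [-0.1, -0.0, -1.4]
gripper_width: 0.202
gripper_force: 30.0
```

Force is low, so it's clear of the lip. 55 mm more.

Request:
drive_tool(rows=[{"tx": -0.7,"ty": 0,"tz": 0.02,"ax": 0,"ay": 0,"az": 0,"claw": 1},{"tx": -0.7,"ty": 0,"tz": 0.02,"ax": 0,"ay": 0,"az": 0,"claw": 1},{"tx": -0.7,"ty": 0,"tz": 0.02,"ax": 0,"ay": 0,"az": 0,"claw": 1},{"tx": -0.7,"ty": 0,"tz": 0.02,"ax": 0,"ay": 0,"az": 0,"claw": 1},{"tx": -0.7,"ty": 0,"tz": 0.02,"ax": 0,"ay": 0,"az": 0,"claw": 1},{"tx": -0.7,"ty": 0,"tz": 0.02,"ax": 0,"ay": 0,"az": 0,"claw": 1},{"tx": -0.7,"ty": 0,"tz": 0.02,"ax": 0,"ay": 0,"az": 0,"claw": 1},{"tx": -0.5,"ty": 0,"tz": 0.02,"ax": 0,"ay": 0,"az": 0,"claw": 1},{"tx": 0,"ty": 0,"tz": 0,"ax": 0,"ay": 0,"az": 0,"claw": 1},{"tx": 0,"ty": 0,"tz": 0,"ax": 0,"ay": 0,"az": 0,"claw": 1}])

```text
time_s: 5.52
tcp_pos: [0.4531, -0.2182, 0.0694]
ee_rot: [[0.989, 0.135, -0.054], [0.135, -0.991, -0.008], [-0.055, 0.0, -0.999]]
wrist_force: [0.8, 0.2, -1.1]
gripper_width: 0.202
gripper_force: 30.0
```

Request:
drive_tool(rows=[{"tx": 0,"ty": 0,"tz": 0.06,"ax": 0,"ay": 0,"az": 0,"claw": 1},{"tx": 0,"ty": 0,"tz": 0.06,"ax": 0,"ay": 0,"az": 0,"claw": 1},{"tx": 0,"ty": 0,"tz": 0.06,"ax": 0,"ay": 0,"az": 0,"claw": 1},{"tx": 0,"ty": 0,"tz": 0,"ax": 0,"ay": 0,"az": 0,"claw": 1}])

```text
time_s: 5.85
tcp_pos: [0.4535, -0.2182, 0.0675]
ee_rot: [[0.989, 0.135, -0.054], [0.135, -0.991, -0.008], [-0.054, 0.0, -0.999]]
wrist_force: [0.4, -0.9, 0.2]
gripper_width: 0.204
gripper_force: 30.0
```

Request:
drive_tool(rows=[{"tx": 0,"ty": 0,"tz": 0.06,"ax": 0,"ay": 0,"az": 0,"claw": 1},{"tx": 0,"ty": 0,"tz": 0,"ax": 0,"ay": 0,"az": 0,"claw": 1},{"tx": 0,"ty": 0,"tz": 0,"ax": 0,"ay": 0,"az": 0,"claw": 2.2},{"tx": 0,"ty": 0,"tz": 0,"ax": 0,"ay": 0,"az": 0,"claw": 3},{"tx": 0,"ty": 0,"tz": 0,"ax": 0,"ay": 0,"az": 0,"claw": 5},{"tx": 0,"ty": 0,"tz": 0,"ax": 0,"ay": 0,"az": 0,"claw": 5},{"tx": 0,"ty": 0,"tz": -1,"ax": 0,"ay": 0,"az": 0,"claw": 5},{"tx": 0,"ty": 0,"tz": -2,"ax": 0,"ay": 0,"az": 0,"claw": 5},{"tx": 0,"ty": 0,"tz": -2,"ax": 0,"ay": 0,"az": 0,"claw": 5},{"tx": 0,"ty": 0,"tz": -1,"ax": 0,"ay": 0,"az": 0,"claw": 8.7}])

```text
time_s: 6.68
tcp_pos: [0.4575, -0.218, 0.1288]
ee_rot: [[0.989, 0.135, -0.051], [0.135, -0.991, -0.008], [-0.052, 0.001, -0.999]]
wrist_force: [-0.0, -0.1, 0.9]
gripper_width: 0.591
gripper_force: 0.0
```

Request:
drive_tool(rows=[{"tx": 0,"ty": -3,"tz": -1.5,"ax": 0,"ay": 0,"az": 0,"claw": 8.7},{"tx": 0,"ty": -3,"tz": -1.5,"ax": 0,"ay": 0,"az": 0,"claw": 8.7},{"tx": 0,"ty": -3,"tz": -1.5,"ax": 0,"ay": 0,"az": 0,"claw": 8.7},{"tx": 0,"ty": -3,"tz": -1.5,"ax": 0,"ay": 0,"az": 0,"claw": 8.7},{"tx": 0,"ty": -3,"tz": 0,"ax": 0,"ay": 0,"az": 0,"claw": 8.7},{"tx": 0,"ty": -3,"tz": 0,"ax": 0,"ay": 0,"az": 0,"claw": 8.7}])

```text
time_s: 7.18
tcp_pos: [0.4353, -0.0374, 0.1875]
ee_rot: [[0.99, 0.134, -0.052], [0.134, -0.991, -0.007], [-0.053, -0.001, -0.999]]
wrist_force: [0.5, -1.3, -1.0]
gripper_width: 0.972
gripper_force: 0.0
```

Run:
```python
from h import *
im,X=cloud("top");np.savez("top1.npz",im=im,X=X); im2,X2=cloud("scene");np.savez("scene1.npz",im=im2,X=X2)
a=cv2.resize(im[140:260,260:360],(500,600),interpolation=cv2.INTER_CUBIC);b=cv2.resize(im2[160:250,180:222],(280,600),interpolation=cv2.INTER_CUBIC)
cv2.imwrite("pics/d.png",np.hstack([a,b])[:,:,::-1])
c,s=np.cos(np.radians(7.75)),np.sin(np.radians(7.75));R=np.array([[c,s],[-s,c]])
for n,I,Y in(("top",im,X),("scene",im2,X2)):
    P=Y.reshape(-1,3);H=cv2.cvtColor(I,cv2.COLOR_RGB2HSV).reshape(-1,3).astype(int)
    L=(P[:,:2]-[.6005,-.198])@R.T*1000
    o=(np.abs(L[:,1])<50)&(np.abs(L[:,0])<220)&(H[:,1]>200)&(H[:,2]>120)&(P[:,2]>.06)&(P[:,2]<.1);print(n,"pull box frame",L[o].mean(0),P[o].mean(0),o.sum())
    m=(L[:,0]<-113)&(L[:,0]>-200)&(np.abs(L[:,1])<50)&(P[:,2]>.045)&(P[:,2]<.07)
    print("front",L[m].min(0),L[m].max(0),np.median(L[m],0),rect(P[m]),m.sum())
d=np.load("top0.npz");X=d["X"]
for n,(u0,u1,v0,v1,z0) in dict(bottle=(70,110,222,250,.03),sponge=(60,105,160,205,.02)).items():
    P=X[v0:v1,u0:u1].reshape(-1,3);m=(P[:,2]>z0)&(P[:,2]<.13);print(n,rect(P[m]),P[m,2].max())
```

```text
top pull box frame [nan nan] [nan nan nan] 0
front [-170.64420651  -27.52865516] [-113.05673597   28.65727957] [-137.27189943    3.26948671] (array([ 459.9, -216.6]), array([57.5, 56.1]), 7.47) 356
scene pull box frame [nan nan] [nan nan nan] 0
front [-174.54268335  -27.26697938] [-113.02170992   24.69861102] [-136.6079944    0.5868037] (array([ 457.8, -218.3]), array([61.5, 51.6]), 6.49) 170
bottle (array([479.1, 424. ]), array([33.2, 38.9]), 74.74) 0.11476274397360124
sponge (array([635.5, 460.3]), array([79.5, 77.9]), 48.78) 0.044016031681771824<stdin>:9: RuntimeWarning: Mean of empty slice.
  ret = um.true_divide(
```

View pics/d.png

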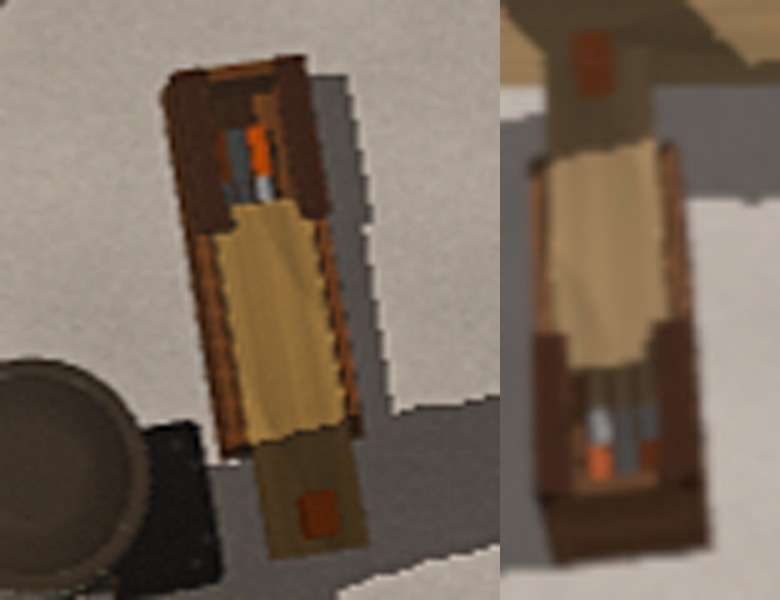

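The lid rests on the lip, out by about 70 mm (front edge at box x = -170.6), and is centred. I'll grip its edges in front of the lip.

Request:
drive_tool(rows=[{"tx": 0.352,"ty": 3.017,"tz": 0,"ax": 0,"ay": 0,"az": 0,"claw": 8.7},{"tx": 0.352,"ty": 3.017,"tz": 0,"ax": 0,"ay": 0,"az": 0,"claw": 8.7},{"tx": 0.352,"ty": 3.017,"tz": 0,"ax": 0,"ay": 0,"az": 0,"claw": 8.7},{"tx": 0.352,"ty": 3.017,"tz": 0,"ax": 0,"ay": 0,"az": 0,"claw": 8.7},{"tx": 0.352,"ty": 3.017,"tz": 0,"ax": 0,"ay": 0,"az": 0,"claw": 8.7},{"tx": 0.352,"ty": 3.017,"tz": 0,"ax": 0,"ay": 0,"az": 0,"claw": 8.7},{"tx": 0,"ty": 0,"tz": 2.5,"ax": 0,"ay": 0,"az": 0,"claw": 8.7},{"tx": 0,"ty": 0,"tz": 2.5,"ax": 0,"ay": 0,"az": 0,"claw": 8.7},{"tx": 0,"ty": 0,"tz": 2.5,"ax": 0,"ay": 0,"az": 0,"claw": 8.7},{"tx": 0,"ty": 0,"tz": 0,"ax": 0,"ay": 0,"az": 0,"claw": 8.7}])

```text
time_s: 8.12
tcp_pos: [0.4721, -0.2159, 0.1055]
ee_rot: [[0.989, 0.132, -0.066], [0.132, -0.991, -0.004], [-0.066, -0.004, -0.998]]
wrist_force: [-1.4, -0.1, 0.3]
gripper_width: 1.001
gripper_force: 0.0
```

Request:
drive_tool(rows=[{"tx": 0.1,"ty": 0,"tz": 2,"ax": 0,"ay": 0,"az": 0,"claw": 8.7},{"tx": 0,"ty": 0,"tz": 1.5,"ax": 0,"ay": 0,"az": 0,"claw": 8.7},{"tx": 0,"ty": 0,"tz": 0,"ax": 0,"ay": 0,"az": 0,"claw": 8.7},{"tx": 0,"ty": 0,"tz": 0,"ax": 0,"ay": 0,"az": 0,"claw": 8.7}])

```text
time_s: 8.45
tcp_pos: [0.4757, -0.2164, 0.076]
ee_rot: [[0.989, 0.135, -0.055], [0.135, -0.991, -0.008], [-0.056, 0.0, -0.998]]
wrist_force: [-0.0, -1.0, 0.2]
gripper_width: 1.0
gripper_force: 0.0
```

Request:
drive_tool(rows=[{"tx": -0.1,"ty": -0.15,"tz": 1.5,"ax": 0,"ay": 0,"az": 0,"claw": 8.7},{"tx": 0,"ty": 0,"tz": 1.5,"ax": 0,"ay": 0,"az": 0,"claw": 8.7},{"tx": 0,"ty": 0,"tz": 0.8,"ax": 0,"ay": 0,"az": 0,"claw": 8.7},{"tx": 0,"ty": 0,"tz": 0,"ax": 0,"ay": 0,"az": 0,"claw": 8.7},{"tx": 0,"ty": 0,"tz": 0,"ax": 0,"ay": 0,"az": 0,"claw": 7},{"tx": 0,"ty": 0,"tz": 0,"ax": 0,"ay": 0,"az": 0,"claw": 6.4},{"tx": 0,"ty": 0,"tz": 0,"ax": 0,"ay": 0,"az": 0,"claw": 6},{"tx": 0,"ty": 0,"tz": 0,"ax": 0,"ay": 0,"az": 0,"claw": 4.5},{"tx": 0,"ty": 0,"tz": 0,"ax": 0,"ay": 0,"az": 0,"claw": 4.5},{"tx": 0,"ty": 0,"tz": 0,"ax": 0,"ay": 0,"az": 0,"claw": 4.5}])

```text
time_s: 9.28
tcp_pos: [0.4725, -0.2151, 0.0381]
ee_rot: [[0.989, 0.135, -0.054], [0.135, -0.991, -0.008], [-0.054, 0.0, -0.999]]
wrist_force: [0.1, -0.6, 0.9]
gripper_width: 0.636
gripper_force: 30.1
```

Request:
drive_tool(rows=[{"tx": 0,"ty": 0,"tz": 0,"ax": 0,"ay": 0,"az": 0,"claw": 4.5},{"tx": 0,"ty": 0,"tz": 0,"ax": 0,"ay": 0,"az": 0,"claw": 4.5},{"tx": 0,"ty": 0,"tz": 0,"ax": 0,"ay": 0,"az": 0,"claw": 4.5}])

```text
time_s: 9.53
tcp_pos: [0.4725, -0.2151, 0.038]
ee_rot: [[0.989, 0.135, -0.054], [0.135, -0.991, -0.008], [-0.055, 0.0, -0.999]]
wrist_force: [0.9, 0.4, 2.1]
gripper_width: 0.636
gripper_force: 30.0
```

Request:
drive_tool(rows=[{"tx": 0,"ty": 0,"tz": -0.15,"ax": 0,"ay": 0,"az": 0,"claw": 4.5},{"tx": -0.4,"ty": 0,"tz": 0,"ax": 0,"ay": 0,"az": 0,"claw": 4.5},{"tx": -0.6,"ty": 0,"tz": 0,"ax": 0,"ay": 0,"az": 0,"claw": 4.5},{"tx": -0.6,"ty": 0,"tz": 0,"ax": 0,"ay": 0,"az": 0,"claw": 4.5},{"tx": -0.6,"ty": 0,"tz": 0,"ax": 0,"ay": 0,"az": 0,"claw": 4.5},{"tx": -0.6,"ty": 0,"tz": 0,"ax": 0,"ay": 0,"az": 0,"claw": 4.5},{"tx": -0.6,"ty": 0,"tz": 0,"ax": 0,"ay": 0,"az": 0,"claw": 4.5},{"tx": -0.4,"ty": 0,"tz": 0,"ax": 0,"ay": 0,"az": 0,"claw": 4.5},{"tx": 0,"ty": 0,"tz": 0,"ax": 0,"ay": 0,"az": 0,"claw": 4.5}])

```text
time_s: 10.28
tcp_pos: [0.4335, -0.2202, 0.0414]
ee_rot: [[0.989, 0.134, -0.055], [0.134, -0.991, -0.007], [-0.056, -0.0, -0.998]]
wrist_force: [0.2, 1.2, -1.0]
gripper_width: 0.637
gripper_force: 30.0
```

Request:
drive_tool(rows=[{"tx": -0.02,"ty": 0,"tz": -0.4,"ax": 0,"ay": 0,"az": 0,"claw": 4.5},{"tx": -0.05,"ty": 0,"tz": -0.8,"ax": 0,"ay": 0,"az": 0,"claw": 4.5},{"tx": -0.07,"ty": 0,"tz": -1.2,"ax": 0,"ay": 0,"az": 0,"claw": 4.5},{"tx": -0.08,"ty": 0,"tz": -1.5,"ax": 0,"ay": 0,"az": 0,"claw": 4.5},{"tx": -0.08,"ty": 0,"tz": -1.5,"ax": 0,"ay": 0,"az": 0,"claw": 4.5},{"tx": -0.08,"ty": 0,"tz": -1.5,"ax": 0,"ay": 0,"az": 0,"claw": 4.5},{"tx": -0.08,"ty": 0,"tz": -1.5,"ax": 0,"ay": 0,"az": 0,"claw": 4.5},{"tx": -0.05,"ty": 0,"tz": -1,"ax": 0,"ay": 0,"az": 0,"claw": 4.5},{"tx": 0,"ty": 0,"tz": 0,"ax": 0,"ay": 0,"az": 0,"claw": 4.5}])

```text
time_s: 11.03
tcp_pos: [0.437, -0.2205, 0.1385]
ee_rot: [[0.99, 0.136, -0.048], [0.135, -0.991, -0.009], [-0.049, 0.002, -0.999]]
wrist_force: [0.0, -0.9, -1.6]
gripper_width: 0.63
gripper_force: 30.0
```

Run:
```python
from h import *
im,X=cloud("top");im2,X2=cloud("scene")
a=cv2.resize(im[140:260,260:360],(500,600),interpolation=cv2.INTER_CUBIC);b=cv2.resize(im2[110:250,175:240],(280,600),interpolation=cv2.INTER_CUBIC)
cv2.imwrite("pics/e.png",np.hstack([a,b])[:,:,::-1])
s=sense();c,q=np.cos(np.radians(7.75)),np.sin(np.radians(7.75));R=np.array([[c,q],[-q,c]])
T=np.array(s["tcp_pos"]);print(T)
for Y in(X,X2):
    P=Y.reshape(-1,3);L=(P[:,:2]-T[:2])@R.T*1000
    m=(abs(L[:,1])<29)&(L[:,0]>45)&(L[:,0]<170)&(P[:,2]>.1)&(P[:,2]<.2);print(m.sum())
    if m.sum()>20: print(np.polyfit(L[m,0],P[m,2]*1000,1),rect(P[m]),L[m].min(0),L[m].max(0))
```

```text
[ 0.43514722 -0.22000286  0.13594298]
572
[-6.22064990e-02  1.61750983e+02] (array([ 556.3, -203.8]), array([74.8, 56.6]), 7.63) [ 84.76980999 -28.66581129] [159.56329119  28.00938307]
485
[-6.58607973e-02  1.61267328e+02] (array([ 537.4, -207.9]), array([115.5,  53.5]), 7.17) [ 45.05886791 -28.80920205] [160.44747649  24.79814047]
```

View pics/e.png

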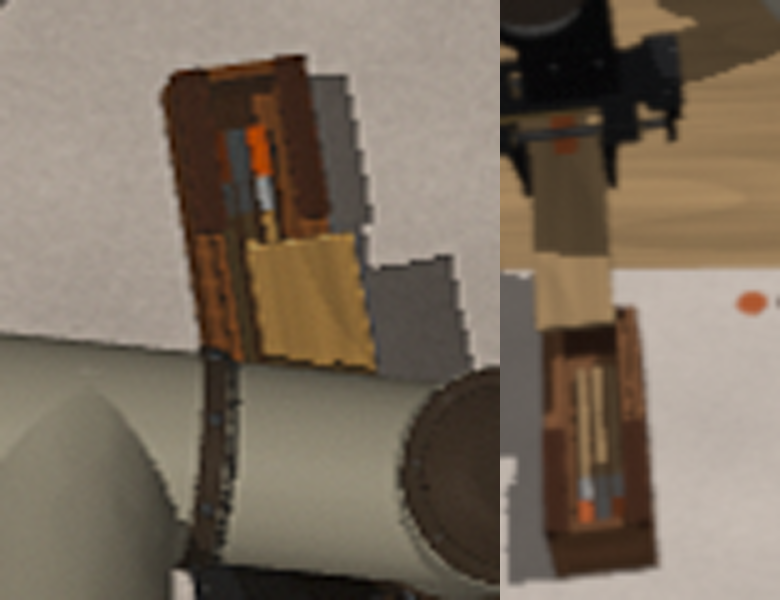

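Request:
drive_tool(rows=[{"tx": 0,"ty": 0,"tz": 0,"ax": 0,"ay": 0.016,"az": 0,"claw": 4.5},{"tx": 0,"ty": 0,"tz": 0,"ax": 0,"ay": 0.016,"az": 0,"claw": 4.5},{"tx": 0,"ty": 0,"tz": 0,"ax": 0,"ay": 0.016,"az": 0,"claw": 4.5},{"tx": 0,"ty": 0,"tz": 0,"ax": 0,"ay": 0.016,"az": 0,"claw": 4.5},{"tx": 0,"ty": 0,"tz": 0,"ax": 0,"ay": 0,"az": 0.04,"claw": 4.5},{"tx": 0,"ty": 0,"tz": 0,"ax": 0,"ay": 0,"az": 0.04,"claw": 4.5},{"tx": 0,"ty": 0,"tz": 0,"ax": 0,"ay": 0,"az": 0.04,"claw": 4.5},{"tx": 0,"ty": 0,"tz": 0,"ax": 0,"ay": 0,"az": 0.04,"claw": 4.5},{"tx": 0,"ty": 0,"tz": 0,"ax": 0,"ay": 0,"az": 0,"claw": 4.5},{"tx": 0,"ty": 0,"tz": 0,"ax": 0,"ay": 0,"az": 0,"claw": 4.5}])

```text
time_s: 11.97
tcp_pos: [0.4346, -0.2201, 0.1353]
ee_rot: [[1.0, -0.024, 0.009], [-0.024, -1.0, 0.001], [0.009, -0.002, -1.0]]
wrist_force: [1.0, 0.3, -1.5]
gripper_width: 0.635
gripper_force: 30.0
```

Request:
drive_tool(rows=[{"tx": 0.2,"ty": -0.8,"tz": 0,"ax": 0,"ay": 0,"az": 0,"claw": 4.5},{"tx": 0.4,"ty": -1.6,"tz": 0,"ax": 0,"ay": 0,"az": 0,"claw": 4.5},{"tx": 0.6,"ty": -2.4,"tz": 0,"ax": 0,"ay": 0,"az": 0,"claw": 4.5},{"tx": 0.6,"ty": -2.4,"tz": 0,"ax": 0,"ay": 0,"az": 0,"claw": 4.5},{"tx": 0.6,"ty": -2.4,"tz": 0,"ax": 0,"ay": 0,"az": 0,"claw": 4.5},{"tx": 0.6,"ty": -2.4,"tz": 0,"ax": 0,"ay": 0,"az": 0,"claw": 4.5},{"tx": 0.6,"ty": -2.4,"tz": 0,"ax": 0,"ay": 0,"az": 0,"claw": 4.5},{"tx": 0.6,"ty": -2.4,"tz": 0,"ax": 0,"ay": 0,"az": 0,"claw": 4.5},{"tx": 0.6,"ty": -2.4,"tz": 0,"ax": 0,"ay": 0,"az": 0,"claw": 4.5},{"tx": 0.6,"ty": -2.4,"tz": 0,"ax": 0,"ay": 0,"az": 0,"claw": 4.5}])

```text
time_s: 12.8
tcp_pos: [0.4943, -0.0038, 0.1363]
ee_rot: [[1.0, -0.024, 0.009], [-0.024, -1.0, 0.001], [0.009, -0.002, -1.0]]
wrist_force: [0.2, -0.4, -1.4]
gripper_width: 0.635
gripper_force: 30.0
```

Request:
drive_tool(rows=[{"tx": 0.6,"ty": -2.4,"tz": 0,"ax": 0,"ay": 0,"az": 0,"claw": 4.5},{"tx": 0.6,"ty": -2.4,"tz": 0,"ax": 0,"ay": 0,"az": 0,"claw": 4.5},{"tx": 0.6,"ty": -2.4,"tz": 0,"ax": 0,"ay": 0,"az": 0,"claw": 4.5},{"tx": 0.6,"ty": -2.4,"tz": 0,"ax": 0,"ay": 0,"az": 0,"claw": 4.5},{"tx": 0.6,"ty": -2.4,"tz": 0,"ax": 0,"ay": 0,"az": 0,"claw": 4.5},{"tx": 0.6,"ty": -2.4,"tz": 0,"ax": 0,"ay": 0,"az": 0,"claw": 4.5},{"tx": 0.6,"ty": -2.4,"tz": 0,"ax": 0,"ay": 0,"az": 0,"claw": 4.5},{"tx": 0.6,"ty": -2.4,"tz": 0,"ax": 0,"ay": 0,"az": 0,"claw": 4.5},{"tx": 0.4,"ty": -1.6,"tz": 0,"ax": 0,"ay": 0,"az": 0,"claw": 4.5},{"tx": 0.2,"ty": -0.8,"tz": 0,"ax": 0,"ay": 0,"az": 0,"claw": 4.5}])

```text
time_s: 13.63
tcp_pos: [0.5538, 0.2114, 0.1368]
ee_rot: [[1.0, -0.022, 0.009], [-0.022, -1.0, 0.002], [0.009, -0.002, -1.0]]
wrist_force: [0.1, 0.2, -1.1]
gripper_width: 0.636
gripper_force: 30.0
```

Request:
drive_tool(rows=[{"tx": 0,"ty": 0,"tz": 0,"ax": 0,"ay": 0,"az": 0,"claw": 4.5},{"tx": 0,"ty": 0,"tz": 0,"ax": 0,"ay": 0,"az": 0,"claw": 4.5},{"tx": 0,"ty": 0,"tz": 0,"ax": 0,"ay": 0,"az": 0,"claw": 4.5}])

```text
time_s: 13.88
tcp_pos: [0.5529, 0.208, 0.1369]
ee_rot: [[1.0, -0.026, 0.008], [-0.026, -1.0, 0.001], [0.008, -0.001, -1.0]]
wrist_force: [0.1, 0.1, -0.9]
gripper_width: 0.634
gripper_force: 30.0
```

```bash
cat > g.py <<'E'
from h import *
def lid(zlo,zhi,pic):
    im,X=cloud("top");im2,X2=cloud("scene")
    a=cv2.resize(im[130:250,110:210],(500,600),interpolation=cv2.INTER_CUBIC);b=cv2.resize(im2[150:250,300:350],(300,600),interpolation=cv2.INTER_CUBIC)
    cv2.imwrite(pic,np.hstack([a,b])[:,:,::-1])
    s=sense();T=np.array(s["tcp_pos"]);print(T,np.round(s["ee_rot"],3).tolist(),np.round(s["wrist_force"],1))
    for Y in(X,X2):
        P=Y.reshape(-1,3);L=(P-T)*1000
        m=(abs(L[:,1])<34)&(L[:,0]>45)&(L[:,0]<175)&(P[:,2]>zlo)&(P[:,2]<zhi);print(m.sum())
        if m.sum()>20: print("planefit",np.round(np.linalg.lstsq(np.c_[L[m,:2],np.ones(m.sum())],P[m,2]*1000,rcond=None)[0],4),rect(P[m]),L[m].max(0))
E
python3 -c "
from g import *
lid(.1,.2,'pics/f.png')"
```

```text
[0.55320177 0.20791192 0.13714183] [[1.0, -0.026, 0.009], [-0.026, -1.0, 0.001], [0.009, -0.001, -1.0]] [ 0.6 -0.  -1.6]
803
planefit [-2.400000e-03  1.540000e-02  1.599771e+02] (array([654. , 207.1]), array([ 56.3, 109.3]), 88.35) [155.33943255  27.49626944  29.86998573]
575
planefit [-5.500000e-03 -1.300000e-03  1.606938e+02] (array([655.5, 202.5]), array([ 56.1, 114.8]), 88.79) [160.2727349   23.45569897  28.16855334]
```

View pics/f.png

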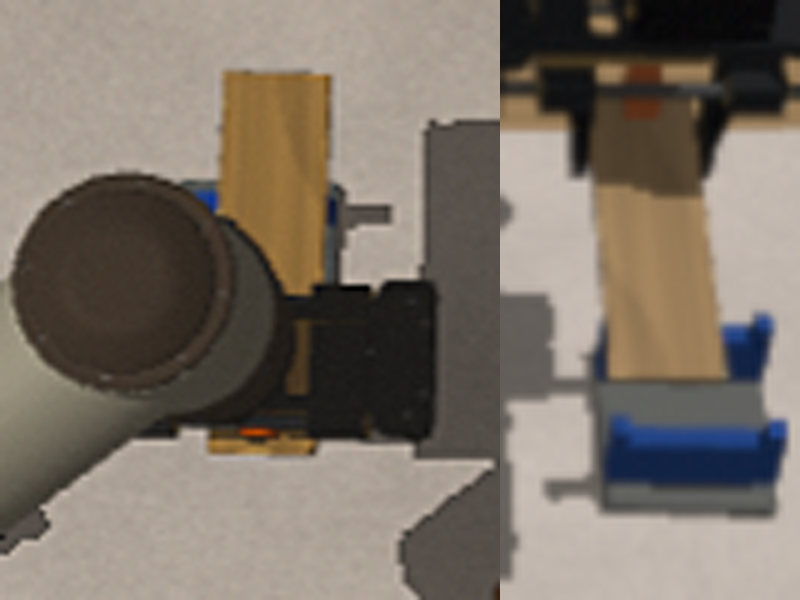

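Request:
drive_tool(rows=[{"tx": 0.4,"ty": -1.0,"tz": 0,"ax": 0,"ay": 0,"az": 0,"claw": 4.5},{"tx": 0.4,"ty": -1.2,"tz": 0,"ax": 0,"ay": 0,"az": 0,"claw": 4.5},{"tx": 0.3,"ty": -0.9,"tz": 0,"ax": 0,"ay": 0,"az": 0,"claw": 4.5},{"tx": 0,"ty": 0,"tz": 1,"ax": 0,"ay": 0,"az": 0,"claw": 4.5},{"tx": 0,"ty": 0,"tz": 1.5,"ax": 0,"ay": 0,"az": 0,"claw": 4.5},{"tx": 0,"ty": 0,"tz": 1.5,"ax": 0,"ay": 0,"az": 0,"claw": 4.5},{"tx": 0,"ty": 0,"tz": 1.5,"ax": 0,"ay": 0,"az": 0,"claw": 4.5},{"tx": 0,"ty": 0,"tz": 0.8,"ax": 0,"ay": 0,"az": 0,"claw": 4.5},{"tx": 0,"ty": 0,"tz": 0,"ax": 0,"ay": 0,"az": 0,"claw": 4.5},{"tx": 0,"ty": 0,"tz": 0,"ax": 0,"ay": 0,"az": 0,"claw": 4.5}])

```text
time_s: 14.82
tcp_pos: [0.5658, 0.2398, 0.0736]
ee_rot: [[1.0, -0.024, 0.008], [-0.024, -1.0, 0.0], [0.008, -0.0, -1.0]]
wrist_force: [0.4, 0.7, -1.1]
gripper_width: 0.636
gripper_force: 30.0
```

```bash
python3 -c "
from g import *
lid(.06,.12,'pics/g.png')"
```

```text
[0.566559   0.24032477 0.07500846] [[1.0, -0.024, 0.011], [-0.024, -1.0, 0.002], [0.01, -0.002, -1.0]] [ 0.1 -0.  -2.2]
742
planefit [ 1.10000e-03 -7.50000e-03  9.62214e+01] (array([667.3, 238.8]), array([ 57.4, 110.4]), 88.32) [156.65147531  27.73247005  29.26246102]
553
planefit [-5.70000e-03  1.00000e-03  9.84293e+01] (array([668.6, 235.1]), array([ 56.2, 114.6]), 89.05) [159.68230627  23.64381445  28.42369338]
```

View pics/g.png

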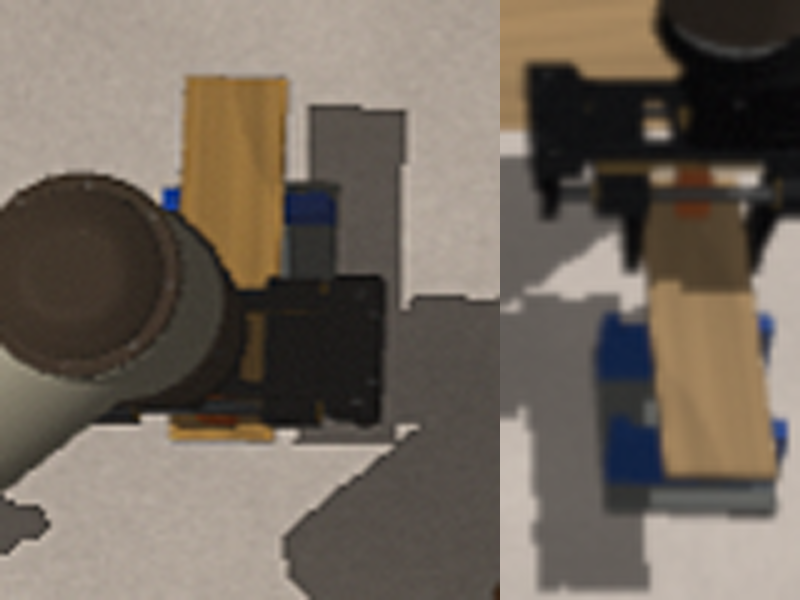

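Request:
drive_tool(rows=[{"tx": 0,"ty": 0,"tz": 1,"ax": 0,"ay": 0,"az": 0,"claw": 4.5},{"tx": 0,"ty": 0,"tz": 1,"ax": 0,"ay": 0,"az": 0,"claw": 4.5},{"tx": 0,"ty": 0,"tz": 1,"ax": 0,"ay": 0,"az": 0,"claw": 4.5},{"tx": 0,"ty": 0,"tz": 0.6,"ax": 0,"ay": 0,"az": 0,"claw": 4.5},{"tx": 0,"ty": 0,"tz": 0.3,"ax": 0,"ay": 0,"az": 0,"claw": 4.5},{"tx": 0,"ty": 0,"tz": 0.1,"ax": 0,"ay": 0,"az": 0,"claw": 4.5},{"tx": 0,"ty": 0,"tz": 0,"ax": 0,"ay": 0,"az": 0,"claw": 4.5},{"tx": 0,"ty": 0,"tz": 0,"ax": 0,"ay": 0,"az": 0,"claw": 4.5}])

```text
time_s: 15.58
tcp_pos: [0.5665, 0.2401, 0.0344]
ee_rot: [[1.0, -0.025, 0.009], [-0.025, -1.0, 0.001], [0.009, -0.002, -1.0]]
wrist_force: [0.5, 0.5, -0.7]
gripper_width: 0.638
gripper_force: 30.0
```

Request:
drive_tool(rows=[{"tx": 0,"ty": 0,"tz": 0.1,"ax": 0,"ay": 0,"az": 0,"claw": 4.5},{"tx": 0,"ty": 0,"tz": 0.1,"ax": 0,"ay": 0,"az": 0,"claw": 4.5},{"tx": 0,"ty": 0,"tz": 0,"ax": 0,"ay": 0,"az": 0,"claw": 4.5},{"tx": 0,"ty": 0,"tz": 0,"ax": 0,"ay": 0,"az": 0,"claw": 4.5}])

```text
time_s: 15.92
tcp_pos: [0.5663, 0.24, 0.0323]
ee_rot: [[1.0, -0.025, 0.009], [-0.025, -1.0, 0.001], [0.009, -0.002, -1.0]]
wrist_force: [0.5, 0.7, -2.1]
gripper_width: 0.637
gripper_force: 30.0
```

Request:
drive_tool(rows=[{"tx": 0,"ty": 0,"tz": 0.1,"ax": 0,"ay": 0,"az": 0,"claw": 4.5},{"tx": 0,"ty": 0,"tz": 0.1,"ax": 0,"ay": 0,"az": 0,"claw": 4.5},{"tx": 0,"ty": 0,"tz": 0,"ax": 0,"ay": 0,"az": 0,"claw": 4.5}])

```text
time_s: 16.17
tcp_pos: [0.5661, 0.2398, 0.0299]
ee_rot: [[1.0, -0.025, 0.009], [-0.025, -1.0, 0.001], [0.008, -0.001, -1.0]]
wrist_force: [-0.7, 0.2, -1.6]
gripper_width: 0.636
gripper_force: 30.0
```

Request:
drive_tool(rows=[{"tx": 0,"ty": 0,"tz": 0.1,"ax": 0,"ay": 0,"az": 0,"claw": 4.5},{"tx": 0,"ty": 0,"tz": 0,"ax": 0,"ay": 0,"az": 0,"claw": 4.5},{"tx": 0,"ty": 0,"tz": 0,"ax": 0,"ay": 0,"az": 0,"claw": 4.5}])

```text
time_s: 16.42
tcp_pos: [0.5662, 0.2399, 0.0291]
ee_rot: [[1.0, -0.025, 0.009], [-0.025, -1.0, 0.001], [0.009, -0.001, -1.0]]
wrist_force: [0.0, -0.0, -1.8]
gripper_width: 0.635
gripper_force: 30.0
```

Request:
drive_tool(rows=[{"tx": 0,"ty": 0,"tz": 0.08,"ax": 0,"ay": 0,"az": 0,"claw": 4.5},{"tx": 0,"ty": 0,"tz": 0,"ax": 0,"ay": 0,"az": 0,"claw": 4.5},{"tx": 0,"ty": 0,"tz": 0,"ax": 0,"ay": 0,"az": 0,"claw": 4.5}])

```text
time_s: 16.67
tcp_pos: [0.5664, 0.2399, 0.0286]
ee_rot: [[1.0, -0.025, 0.009], [-0.025, -1.0, 0.001], [0.009, -0.002, -1.0]]
wrist_force: [-0.4, -0.3, -0.1]
gripper_width: 0.637
gripper_force: 30.0
```

Request:
drive_tool(rows=[{"tx": 0,"ty": 0,"tz": 0.08,"ax": 0,"ay": 0,"az": 0,"claw": 4.5},{"tx": 0,"ty": 0,"tz": 0,"ax": 0,"ay": 0,"az": 0,"claw": 4.5},{"tx": 0,"ty": 0,"tz": 0,"ax": 0,"ay": 0,"az": 0,"claw": 4.5}])

```text
time_s: 16.92
tcp_pos: [0.5664, 0.24, 0.0282]
ee_rot: [[1.0, -0.025, 0.009], [-0.025, -1.0, 0.001], [0.009, -0.002, -1.0]]
wrist_force: [-2.2, -0.7, 3.9]
gripper_width: 0.636
gripper_force: 30.0
```

Contact made (about 4 N upwards). Releasing and retreating.

Request:
drive_tool(rows=[{"tx": 0,"ty": 0,"tz": 0,"ax": 0,"ay": 0,"az": 0,"claw": 6},{"tx": 0,"ty": 0,"tz": 0,"ax": 0,"ay": 0,"az": 0,"claw": 7},{"tx": 0,"ty": 0,"tz": 0,"ax": 0,"ay": 0,"az": 0,"claw": 8},{"tx": 0,"ty": 0,"tz": 0,"ax": 0,"ay": 0,"az": 0,"claw": 8.7},{"tx": 0,"ty": 0,"tz": 0,"ax": 0,"ay": 0,"az": 0,"claw": 8.7},{"tx": 0,"ty": 0,"tz": 0,"ax": 0,"ay": 0,"az": 0,"claw": 8.7},{"tx": 0,"ty": 0,"tz": -0.5,"ax": 0,"ay": 0,"az": 0,"claw": 8.7},{"tx": 0,"ty": 0,"tz": -1,"ax": 0,"ay": 0,"az": 0,"claw": 8.7},{"tx": 0,"ty": 0,"tz": -2,"ax": 0,"ay": 0,"az": 0,"claw": 8.7}])

```text
time_s: 17.67
tcp_pos: [0.5647, 0.239, 0.0614]
ee_rot: [[1.0, -0.025, 0.005], [-0.025, -1.0, -0.001], [0.005, 0.001, -1.0]]
wrist_force: [0.7, -1.3, -0.6]
gripper_width: 0.999
gripper_force: 0.0
```

Request:
drive_tool(rows=[{"tx": 0,"ty": 0,"tz": -3,"ax": 0,"ay": 0,"az": 0,"claw": 8.7},{"tx": 0,"ty": 0,"tz": -3,"ax": 0,"ay": 0,"az": 0,"claw": 8.7},{"tx": 0,"ty": 0,"tz": -3,"ax": 0,"ay": 0,"az": 0,"claw": 8.7},{"tx": 0,"ty": 0,"tz": -3,"ax": 0,"ay": 0,"az": 0,"claw": 8.7},{"tx": -1,"ty": 3,"tz": -1,"ax": 0,"ay": 0,"az": 0,"claw": 8.7},{"tx": -1,"ty": 3,"tz": 0,"ax": 0,"ay": 0,"az": 0,"claw": 8.7},{"tx": -1,"ty": 3,"tz": 0,"ax": 0,"ay": 0,"az": 0,"claw": 8.7},{"tx": -1,"ty": 3,"tz": 0,"ax": 0,"ay": 0,"az": 0,"claw": 8.7},{"tx": -1,"ty": 3,"tz": 0,"ax": 0,"ay": 0,"az": 0,"claw": 8.7},{"tx": -1,"ty": 3,"tz": 0,"ax": 0,"ay": 0,"az": 0,"claw": 8.7}])

```text
time_s: 18.5
tcp_pos: [0.4997, 0.06, 0.1931]
ee_rot: [[1.0, -0.024, 0.011], [-0.024, -1.0, 0.002], [0.011, -0.002, -1.0]]
wrist_force: [1.1, -0.3, 0.6]
gripper_width: 1.007
gripper_force: 0.0
```

Request:
drive_tool(rows=[{"tx": 0,"ty": 3,"tz": 0,"ax": 0,"ay": 0,"az": 0,"claw": 8.7},{"tx": 0,"ty": 3,"tz": 0,"ax": 0,"ay": 0,"az": 0,"claw": 8.7},{"tx": 0,"ty": 0,"tz": 0,"ax": 0,"ay": 0,"az": 0,"claw": 8.7}])

```text
time_s: 18.75
tcp_pos: [0.498, -0.0023, 0.193]
ee_rot: [[1.0, -0.029, 0.01], [-0.029, -1.0, 0.001], [0.01, -0.001, -1.0]]
wrist_force: [0.5, 0.9, 0.7]
gripper_width: 0.997
gripper_force: 0.0
```

Run:
```python
from h import *
im,X=cloud("top");im2,X2=cloud("scene")
a=cv2.resize(im[130:250,110:210],(500,600),interpolation=cv2.INTER_CUBIC);b=cv2.resize(im2[150:250,300:350],(300,600),interpolation=cv2.INTER_CUBIC)
cv2.imwrite("pics/i.png",np.hstack([a,b])[:,:,::-1])
P=X.reshape(-1,3)
m=(P[:,0]>.5)&(P[:,0]<.75)&(abs(P[:,1]-.238)<.031)&(P[:,2]>.047)&(P[:,2]<.06)
print(rect(P[m]),np.linalg.lstsq(np.c_[P[m,:2]-[.63,.238],np.ones(m.sum())],P[m,2],rcond=None)[0],sense()["wrist_force"])
d=np.load("top0.npz")["X"]
for n,(u0,u1,v0,v1) in dict(r=(224,252,168,194),g=(224,252,198,226)).items():
    for Y in(d,X):
        Q=Y[v0:v1,u0:u1].reshape(-1,3);k=(Q[:,2]>.03)&(Q[:,2]<.06);print(n,Q[k].mean(0) if k.any() else None)
```

```text
(array([623. , 240.2]), array([ 58.1, 199.7]), 89.15) [-0.00109983  0.00389707  0.05194561] [ 0.32671813 -0.0197377   0.14943935]
r [0.63159533 0.01697284 0.04627679]
r [0.63160852 0.01696955 0.04617986]
g [0.5432957  0.02077373 0.04646224]
g None
```

View pics/i.png

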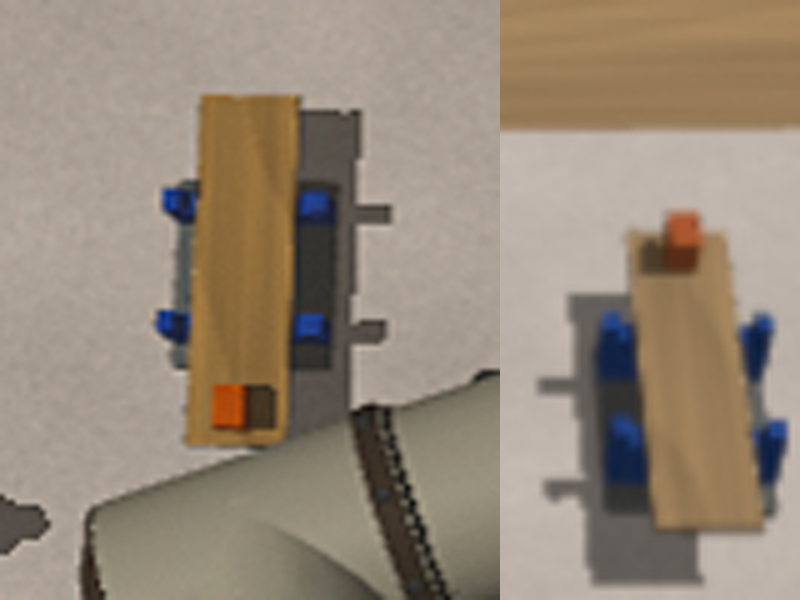

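The lid lies flat and level across both bars, between the raised ends, with the pull up. Its centre is about 5 mm from the rest's, and the red pot hasn't moved.

```bash
python3 -c "
from station import finish_job
print(finish_job())"
```

```text
the job is handed in; nothing more can be done
None
```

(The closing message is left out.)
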